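Check-load the spring scale with the locked-away weights

ROBOT

A 6-joint arm with a two-finger parallel gripper is mounted at the origin on the work surface. World frame = base frame: x ahead of the robot, y to its left, z up, the work surface at z = 0. Lengths are in m, angles in degrees, forces in N, time in s.
With the tool pointing down it reaches from about 0.4 to 0.825 m from the base axis. Payload 7 kg.
Tool frame: the origin (TCP) lies midway between the tips of the shut fingers; the grasp point (between the pads) lies 19 mm behind it; z points along the fingers, y is the direction in which the jaws open and shut (so a half turn about z gives the same grasp; the last joint's range is limited). The gripper opens to 88 mm and grips with 3 to 60 N. Pads are 19 mm wide; open, the fingers measure 130 mm over their backs; the gripper's body (78 mm by 193 mm) begins 47 mm behind the grasp point.
Start: joints at [-48.925, 20.546, 0.682, 0, -70.136, -16.507], TCP at [0.281, -0.614, 0.227] pointing down, gripper open.
Joint ranges: [-176.03, 176.03], [-82.01, 121.73], [-58.28, 71.71], [-173.87, 95.51], [-174.79, -0.11], [-173.66, 173.66]. Speed limits (degrees/s): [136.94, 136.94, 172.46, 180, 180, 180].

INTERFACE

Orientations are given as a 3x3 rotation matrix whose columns are the frame's x, y, z axes.
In Python, from rig import robot gives the robot as it stands. Calls block until the motion is done:
- robot.goto(position, orientation): joint-space move of the TCP to a pose.
- robot.servo_line(position, ori=None, speed=0.15): straight line of the TCP; ori=None keeps the orientation; speed is the mean speed in m/s.
- robot.movej(angles): joint-space move.
- robot.move_gripper(opening): opening from 0.0 (shut) to 1.0 (fully open); the grip force is fixed at half the most; returns when the fingers have stopped.
- robot.dwell(seconds).
- robot.ik(position, orientation): joint angles nearest the present ones, or None.
- robot.grab_frame(name): name is "scene" or "top" or "wrist"; returns (picture, depth): 384x512x3 uint8, red, green, blue; 384x512 float32, m along the optical axis (not along the pixel's ray), 0 where there is no reading.
- robot.camera_info(name): a dict with "vfov" (degrees; the focal length in pixels is half the picture's height over the tangent of half this angle, whatever the lens; pixels are square), "cx", "cy" (the principal point, pixels), "k1" (the pictures are not rectified: a ray, as slopes to the right and down, at radius r is drawn at 1 + k1 r^2 times it, then the intrinsics apply), "view" (4x4, takes a point from world to camera coordinates); the wrist camera has in their place "T_tool_cam" (4x4, takes a point from camera to tool coordinates, whose origin is the TCP and whose axes are the flange's). Camera axes: x right, y down, z forward; pixel columns grow to the right and rows downward; lengths in m; the calibration is good to about 2 mm. A picture is of the moment at which its call begins: read the wrist's pose just before it. camera_info takes no time and is no camera call.
A pose or a line that the arm cannot do raises robot.Unreachable and nothing moves.
- robot.job_done(): hands the job in, once; it reports no verdict.
Readings, each from a call of its own:
- robot.read_t(): time.
- robot.read_qpos(): joint angles.
- robot.read_qvel(): joint speeds.
- robot.read_effort(): joint torques, N m.
- robot.read_position(): TCP position.
- robot.read_tcp_rot(): TCP orientation.
- robot.read_force(): force on the tool from outside, world axes, zero at the start.
- robot.read_ft_torque(): the same for the moment, N m.
- robot.read_grip_width(): opening from 0.0 (shut) to 1.0 (fully open).
Only numpy, scipy, OpenCV 4.12 (cv2) and the standard library are available. Lean on these libraries where they do the work, as an engineer would, in place of code of your own. Each camera call takes 0.05 s, during which the arm holds its last target.

TASK

Check the spring scale: turn the key of the steel weight chest a quarter turn to unlock it, swing its top panel right back so that it stands open by itself, and stand all the brass weights you find in the chest together, gently, inside the ring on the scale's pan; let them rest there untouched for two seconds so that the dial can be read. Then stand all the weights upright in the chest again, shut the panel and turn the key back to locked. Do not push the pan down to its stop, and leave the other things on the bench alone.

Things in the scene. Friction and masses are not known exactly. Their poses are not given: they have to be found in the camera images.
- chest_floor (a point): Fixed grey steel chest, outside 190 (x) x 280 (y) x 90 mm without its top panel, walls 4 mm. This point is the centre of its inner floor (rubber mat, 14 mm above the bench); x points from the front wall to the hinged rear wall, z up. Inside 182 x 272 mm, 76 mm deep to the rim; the lock's cam hangs 15 mm below the shut panel. Key and handle stand near the panel's front edge.
- panel_hinge (a point): Middle of the chest panel's hinge line, at 91 mm above the bench, 95 mm behind the chest's centre; the hinge line runs along the chest's y.
- panel (a joint): Angle of the hinged top panel (190 x 282 x 4 mm, steel, 0.6 kg): 0 shut and level, 1.57 standing upright over the rear wall, stop at 1.68 (leaning back). It swings up and away from the front. The hinge rubs a little (0.25 N m): beyond about 1.1 rad the panel stays where it is left, below that it falls shut under its own weight. While the lock is turned to locked, a steel cam under a ledge of the front wall holds it down (play about 0.02 rad).
- panel_handle (a point): Middle of the round steel bar handle on the panel: bar 10 mm thick and 90 mm long, running along the chest's y, its centre line 42 mm off the panel's outer face. With the panel shut it is 75 mm in front of the chest's centre, +50 mm along its y, 137 mm above the bench. It turns with the panel: 170 mm from the hinge along the panel (20 mm short of its front edge) and 46 mm off the hinge line across it.
- key (a joint): Turn of the key about the lock's axis (square to the panel): 0 locked, head's broad way along the chest's x; grows clockwise as seen from outside (above); stop at 1.57 = unlocked, head's broad way along the chest's y. The cam is clear of its ledge from about 0.95 on. It stays where it is left (friction 0.05 N m). The key stays in the lock.
- pan_centre (a point): Middle of the upper face of the spring scale's round steel pan: flat part 204 mm across, with a rim 8 mm high, and a ring 140 mm across marked round its middle. Empty it lies 179 mm above the bench; the point sinks with the pan. The scale is fixed on the bench, with a white housing 150 x 170 x 135 mm under the pan and a dial on the side of its -x axis; its z is up.
- pan (a joint): How far the pan is pushed down, m: 0 empty, stop at 0.022. A spring of 800 N/m carries it; 500 g lowers it by about 5 mm, 900 g by about 10 mm.
- key_head (a point): Centre of the black plastic head of the key that sits in the panel's quarter-turn cam lock: head 26 mm wide, 9 mm thick, 26 mm tall, its underside 18 mm and its top 44 mm off the panel's outer face, on a 6 mm shank. With the panel shut this point is 126 mm above the bench, 55 mm in front of the chest's centre and -85 mm along its y (135 mm from the handle's middle along y). Its own x axis runs along the head's broad way.
- w500_mid (a point): Middle (half-way up) of a 500 g brass check weight: round body 48 mm across and 30 mm high, above it a knob 18 mm across whose straight part runs from about 38 to 50 mm, 52 mm tall in all; z is its axis. May be absent. It starts standing in the chest.
- w200a_mid (a point): Middle (half-way up) of a 200 g brass check weight: round body 36 mm across and 20 mm high, above it a knob 16 mm across whose straight part runs from about 28 to 40 mm, 42 mm tall in all; z is its axis. May be absent. It starts standing in the chest. There are two alike.
- w200b_mid (a point): Middle (half-way up) of a 200 g brass check weight: round body 36 mm across and 20 mm high, above it a knob 16 mm across whose straight part runs from about 28 to 40 mm, 42 mm tall in all; z is its axis. May be absent. It starts standing in the chest. There are two alike.
- w100_mid (a point): Middle (half-way up) of a 100 g brass check weight: round body 28 mm across and 16 mm high, above it a knob 14 mm across whose straight part runs from about 24 to 34 mm, 36 mm tall in all; z is its axis. May be absent. It starts standing in the chest.
- microscope_mid (a point): Bystander: white and black microscope, 370 mm tall; the point is 100 mm above its base.
- dropper_mid (a point): Bystander: small amber dropper bottle, 36 mm across, 92 mm tall; the point is 40 mm up.
- tube_rack_mid (a point): Bystander: wooden test-tube rack, 220 mm long, 135 mm tall; the point is 40 mm above its base.
Not all that is in view belongs to the job. Leave any green look-alike of the part that bears pan_centre alone.

How it is judged (in metres and radians):
On the way, in this order (a step that is already met when the one before it is completed fails the run):
1. the key is turned to unlocked (at least 1.3 rad) (value of joint key above 1.3 rad), for 0.2 s.
2. the panel stands open by itself (at least 1.3 rad), not held (value of joint panel above 1.3 rad and contact force between the fingers and panel below 0.1 N and contact force between the fingers and key below 0.1 N), for 0.3 s.
3. all the weights stand on the pan, wholly inside its ring (2 mm over is allowed), let go, with the pan at rest, for 1.5 s (horizontal distance between w500_mid and pan_centre below 0.048 m and z of w500_mid in the frame of pan_centre between 0.022 and 0.029 m and angle between each of w500_mid, w200a_mid, w200b_mid, w100_mid's own z axis and vertical below 0.1 rad and contact force between the fingers and w500 below 0.1 N and horizontal distance between each of w200a_mid, w200b_mid and pan_centre below 0.054 m and z of w200a_mid in the frame of pan_centre between 0.017 and 0.024 m and contact force between the fingers and w200a below 0.1 N and z of w200b_mid in the frame of pan_centre between 0.017 and 0.024 m and contact force between the fingers and w200b below 0.1 N and horizontal distance between w100_mid and pan_centre below 0.058 m and z of w100_mid in the frame of pan_centre between 0.014 and 0.021 m and contact force between the fingers and w100 below 0.1 N and velocity of joint pan between -0.003 and 0.003 m/s and value of joint pan below 0.016 m), for 1.5 s.
4. all the weights stand upright on the chest's floor again (x of w500_mid in the frame of chest_floor between -0.09 and 0.09 m and y of w500_mid in the frame of chest_floor between -0.135 and 0.135 m and z of w500_mid in the frame of chest_floor below 0.03 m and angle between each of w500_mid, w200a_mid, w200b_mid, w100_mid's own z axis and vertical below 0.1 rad and x of w200a_mid in the frame of chest_floor between -0.09 and 0.09 m and y of w200a_mid in the frame of chest_floor between -0.135 and 0.135 m and z of each of w200a_mid, w200b_mid in the frame of chest_floor below 0.025 m and x of w200b_mid in the frame of chest_floor between -0.09 and 0.09 m and y of w200b_mid in the frame of chest_floor between -0.135 and 0.135 m and x of w100_mid in the frame of chest_floor between -0.09 and 0.09 m and y of w100_mid in the frame of chest_floor between -0.135 and 0.135 m and z of w100_mid in the frame of chest_floor below 0.022 m), for 0.2 s.
5. the panel is shut (below 0.04 rad) with the weights inside (value of joint panel below 0.04 rad), for 0.2 s.
At the end, for the whole second after the job is handed in: All the weights stand upright (within 0.1 rad) on the chest's floor, the panel is shut (below 0.04 rad), the key is turned back to locked (below 0.2 rad) and the scale's pan is empty (within 2 mm of its rest height) (all of step 4 and value of joint panel below 0.04 rad and value of joint key below 0.2 rad and value of joint pan below 0.002 m); the robot touches nothing.
It fails at once if the pan is pushed or dropped down to its stop (beyond 0.020 m) (value of joint pan above 0.02 m).
It fails at once if a bystander (microscope, dropper bottle, test-tube rack) is moved by more than 30 mm or tipped (distance of any of microscope_mid, dropper_mid, tube_rack_mid from where it was at the start of the episode above 0.03 m or angle between any of microscope_mid, dropper_mid, tube_rack_mid's own z axis and vertical above 0.3 rad).
Of w500, w200a, w200b, w100 only 2 to 3 are there at a start; the rules pass over those that are not, and their reading is None.
At some moment in a run one of w500, w200a, w200b, w100 may be knocked a few centimetres aside while the robot is not near it.
It also fails if it takes over 210 s, if anything falls off the work surface, if the arm or the gripper's body presses on something with over 40 N, if the wrist force passes 120 N, or if a joint passes its speed limit or range.

## Working session

There is one attempt and no reset: what is moved stays moved. The work goes in short steps, each a Python script; the robot and the scene stay as the last script left them, time stands still between calls to the robot, and variables do not carry over. Pictures are saved under pics/ and viewed, and the job is handed in when it is done.

```bash
ls; mkdir -p pics; python3 - <<'E'
from rig import robot
import cv2
for n in ("scene","top","wrist"):
    print(n,robot.camera_info(n))
    p,d=robot.grab_frame(n); cv2.imwrite(f"pics/a_{n}.png",p[:,:,::-1])
print(robot.read_t())
E
```

```text
pics
scene {'vfov': 51.81610621162971, 'cx': 254.008882810213, 'cy': 193.54980626806795, 'k1': -0.038460691928415384, 'view': array([[ 0.16336467,  0.98655717, -0.00411591, -0.03175054],
       [ 0.65185823, -0.11107133, -0.75016265, -0.20654476],
       [-0.7405355 ,  0.11986709, -0.66124054,  1.74944714],
       [ 0.        ,  0.        ,  0.        ,  1.        ]])}
top {'vfov': 48.36638685005657, 'cx': 255.6461308669022, 'cy': 191.48991297852106, 'k1': -0.013318163475035652, 'view': array([[ 0.02839838, -0.99957105, -0.00715926, -0.03471087],
       [-0.99513992, -0.02759547, -0.09452527,  0.4714011 ],
       [ 0.09428716,  0.00980883, -0.99549672,  1.49486229],
       [ 0.        ,  0.        ,  0.        ,  1.        ]])}
wrist {'vfov': 64.44178260510289, 'cx': 252.0752755965245, 'cy': 190.66369652903091, 'k1': 0.004570431034734668, 'T_tool_cam': array([[-1.83561953e-03, -9.69481591e-01, -2.45157247e-01,
         6.65040254e-02],
       [ 9.99998286e-01, -1.83937384e-03, -2.13647787e-04,
         1.15265906e-04],
       [-2.43808232e-04, -2.45157219e-01,  9.69483305e-01,
        -1.57441424e-01],
       [ 0.00000000e+00,  0.00000000e+00,  0.00000000e+00,
         1.00000000e+00]])}
0.15
```

View pics/a_scene.png

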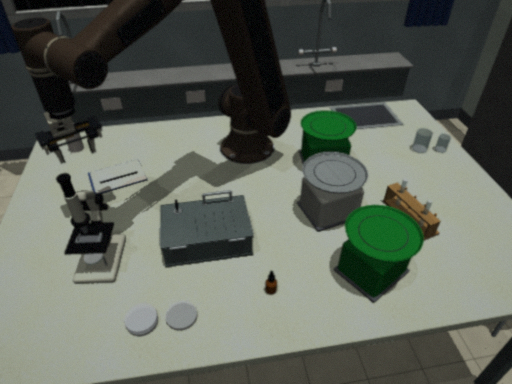

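View pics/a_top.png

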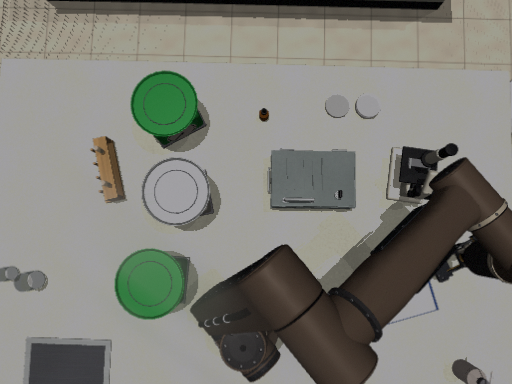

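View pics/a_wrist.png

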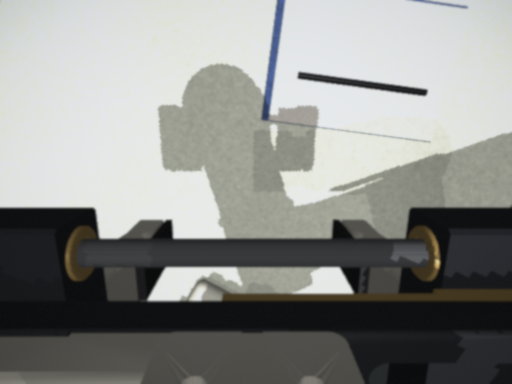

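The top view shows the chest at about (313,180) with its handle at (300,200) and key at (339,194). The steel scale is at (176,191), with green look-alikes at (165,104) and (152,284). The microscope is at (415,170), the dropper at (264,114) and the rack at (107,168).

```bash
cat > h.py <<'E'
from rig import robot
import numpy as np, cv2
def K(ci,H=384):
    f=H/2/np.tan(np.radians(ci['vfov']/2)); return f,ci['cx'],ci['cy'],ci['k1']
def camT(name,pos=None,rot=None):
    ci=robot.camera_info(name)
    if name=='wrist':
        T=np.eye(4);T[:3,:3]=rot;T[:3,3]=pos
        return ci,T@ci['T_tool_cam']
    return ci,np.linalg.inv(ci['view'])
def ray(ci,uv):
    f,cx,cy,k=K(ci)
    d=np.array([(uv[0]-cx)/f,(uv[1]-cy)/f]); s=d.copy()
    for _ in range(20): s=d/(1+k*(s@s))
    return np.array([s[0],s[1],1.])
def onz(ci,T,uv,z):
    r=T[:3,:3]@ray(ci,uv); o=T[:3,3]; return o+r*(z-o[2])/r[2]
def atd(ci,T,uv,d):
    return T[:3,:3]@(ray(ci,uv)*d)+T[:3,3]
def proj(ci,T,P):
    f,cx,cy,k=K(ci); p=np.linalg.inv(T)@np.append(P,1); s=p[:2]/p[2]; s=s*(1+k*(s@s)); return s*f+[cx,cy]
def cloud(ci,T,d):
    f,cx,cy,k=K(ci); H,W=d.shape; u,v=np.meshgrid(np.arange(W),np.arange(H))
    x=(u-cx)/f;y=(v-cy)/f;a,b=x.copy(),y.copy()
    for _ in range(15):
        r=1+k*(a*a+b*b);a=x/r;b=y/r
    return np.stack([a*d,b*d,d],-1)@T[:3,:3].T+T[:3,3]
def down(yaw):
    # tool z down, tool y axis (jaw) at angle yaw (rad) in world xy
    y=np.array([np.cos(yaw),np.sin(yaw),0]);z=np.array([0,0,-1.]);x=np.cross(y,z)
    return np.stack([x,y,z],1)
def snap(name,fn,crop=None,k=1):
    pos,rot=robot.read_position(),robot.read_tcp_rot()
    p,d=robot.grab_frame(name); im=p[:,:,::-1].copy()
    if crop: u0,v0,u1,v1=crop; im=im[v0:v1,u0:u1]
    if k!=1: im=cv2.resize(im,None,fx=k,fy=k,interpolation=cv2.INTER_CUBIC)
    cv2.imwrite('pics/'+fn,im)
    ci,T=camT(name,np.array(pos),np.array(rot)); return p,d,ci,T
E
python3 - <<'E'
from h import *
p,d,ci,T=snap('top','b_top.png',(250,130,380,230),6)
np.savez('top0.npz',p=p,d=d)
C=cloud(ci,T,d)
for uv in [(313,170),(280,160),(176,191),(152,284),(400,200)]: print(uv,C[uv[1],uv[0]])
m=(C[...,2]>.08)&(C[...,2]<.105)&(d>0); m[:,:260]=0;m[:,370:]=0;m[:140]=0;m[225:]=0
c=max(cv2.findContours(m.astype('uint8'),0,2)[0],key=cv2.contourArea)
b=cv2.boxPoints(cv2.minAreaRect(c));print(b)
for q in b: print(onz(ci,T,q,.095))
m=(C[...,2]>.17)&(C[...,2]<.2)&(d>0)
n,l,s,ce=cv2.connectedComponentsWithStats(m.astype('uint8'))
for i in range(1,n):
  if s[i,4]>300: print(s[i],ce[i],onz(ci,T,ce[i],.187))
p,d,ci,T=snap('scene','b_scene.png',(140,170,270,270),6)
E
```

```text
(313, 170) [ 0.54313949 -0.21393225  0.09980929]
(280, 160) [ 0.57529575 -0.10195976  0.09381946]
(176, 191) [0.45210234 0.23118836 0.17646104]
(152, 284) [0.15753319 0.29353213 0.17502966]
(400, 200) [ 0.45700725 -0.53641935  0.01157182]
[[271. 149.]
 [355. 149.]
 [355. 207.]
 [271. 207.]]
[ 0.61218707 -0.07037753  0.095     ]
[ 0.62001416 -0.35639229  0.095     ]
[ 0.42218953 -0.35763159  0.095     ]
[ 0.41432392 -0.07532096  0.095     ]
[ 130   70   68   66 3436] [163.36263097 102.95663562] [0.7357553  0.28336682 0.187     ]
[ 141  157   69   69 3698] [174.91644132 191.13926447] [0.45060872 0.23252693 0.187     ]
[ 114  249   70   71 3869] [148.5978289  283.80744378] [0.1593105  0.30125477 0.187     ]
```

View pics/b_top.png

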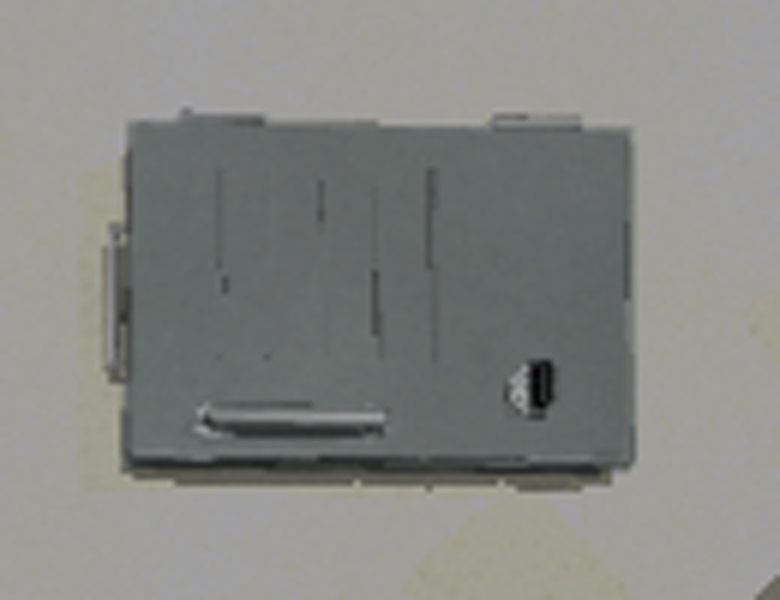

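View pics/b_scene.png

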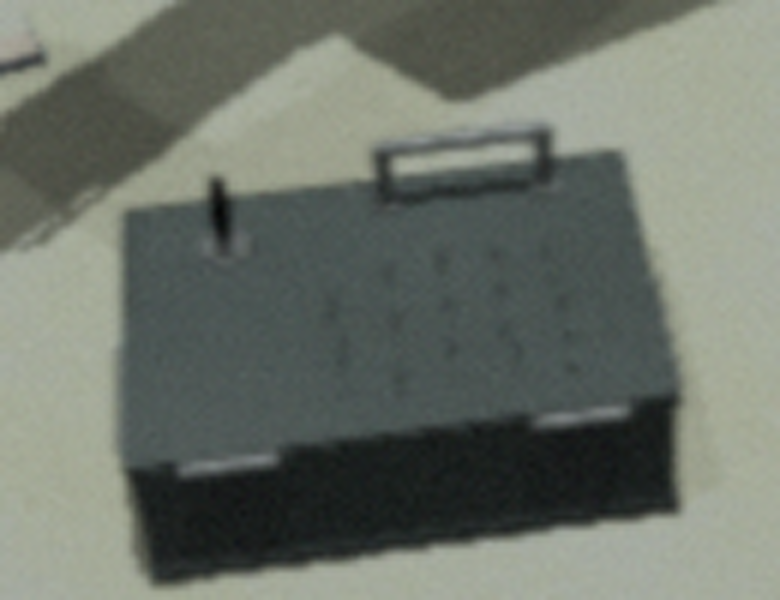

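The chest's front (handle and key side) faces the robot, with its x axis roughly along world +x. The key head's broad way runs along x, so it is locked. I'll take a closer look with the wrist camera.

```bash
python3 - <<'E'
from h import *
print(robot.read_tcp_rot())
for y in (-180,-90,0,90,180): print(y,np.round(robot.ik([.45,-.22,.38],down(np.radians(y))),1))
robot.goto([.45,-.22,.38],down(np.radians(-90)))
p,d,ci,T=snap('wrist','c_wrist.png',None,1.5)
np.savez('w0.npz',p=p,d=d,T=T)
print(robot.read_t(),robot.read_position())
E
```

```text
[[-9.09488496e-01 -4.15728920e-01 -3.73937054e-04]
 [-4.15729080e-01  9.09488287e-01  6.22223872e-04]
 [ 8.14149127e-05  7.21361962e-04 -9.99999737e-01]]
-180 [ -3.5   0.1  -5.1   0.  -84.8   3.5]
-90 [ -3.5   0.1  -5.1   0.  -84.8  93.5]
0 [ 131.4  -79.1   -5.1    0.  -164.    48.6]
90 [ -3.5   0.1  -5.1   0.  -84.8 -86.5]
180 [ -3.5   0.1  -5.1   0.  -84.8   3.5]
1.975 [ 0.44986909 -0.22043408  0.3796244 ]
```

View pics/c_wrist.png

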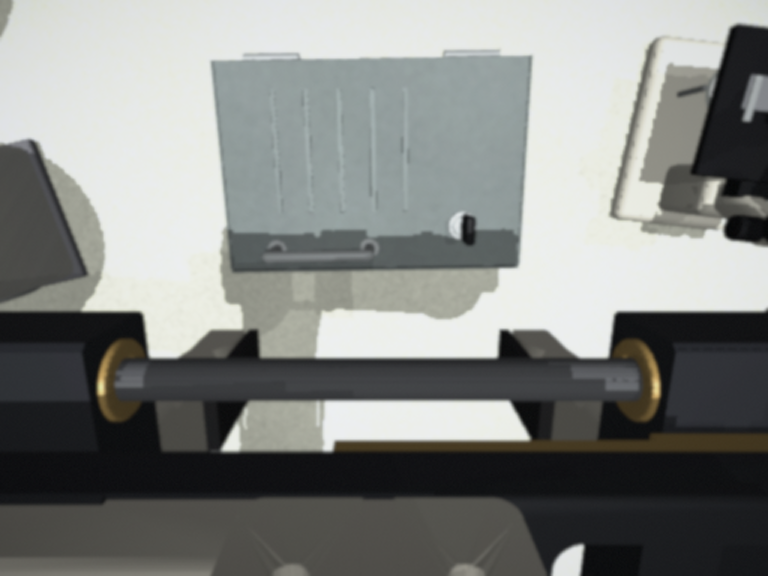

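The wrist view (scaled 1.5 times) shows the panel corners at about (212,61), (531,56), (518,266) and (232,271), the handle bar at (318,257), and the key head at (467,229). I'll compute the chest frame from these.

```bash
python3 - <<'E'
from h import *
z=np.load('w0.npz');T=z['T'];d=z['d'];ci=robot.camera_info('wrist')
s=lambda u,v:((u+.5)/1.5-.5,(v+.5)/1.5-.5)
c=[onz(ci,T,s(*q),.095) for q in [(212,61),(531,56),(518,267),(232,271)]]
for q in c: print(np.round(q,4))
c=np.array(c); cen=c.mean(0)
yv=(c[0]-c[1]+c[3]-c[2])[:2]; xv=(c[0]-c[3]+c[1]-c[2])[:2]
print('c',cen, 'yaw',np.degrees(np.arctan2(-yv[0],yv[1])),np.degrees(np.arctan2(xv[1],xv[0])), [np.linalg.norm(c[i]-c[(i+1)%4]) for i in range(4)])
print('key',onz(ci,T,s(467,216),.139),onz(ci,T,s(467,243),.139),'handle ends',onz(ci,T,s(262,258),.137),onz(ci,T,s(375,256),.137))
C=cloud(ci,T,d)
print('dz',np.median(C[60:140,180:260,2]))
# top cam same check
t=np.load('top0.npz');ci2,T2=camT('top')
for q in [(130,122),(632,128),(632,467),(125,465)]: print(onz(ci2,T2,((q[0]+.5)/6-.5+250,(q[1]+.5)/6-.5+130),.095))
print('pan')
p=t['p']
E
```

```text
[ 0.6089 -0.0735  0.095 ]
[ 0.612  -0.3558  0.095 ]
[ 0.4217 -0.3582  0.095 ]
[ 0.4186 -0.0754  0.095 ]
c [ 0.51529025 -0.21574396  0.095     ] yaw 0.6275146214529803 0.6386749067524586 [np.float64(0.28230060597155193), np.float64(0.19035668523288585), np.float64(0.2827279657896261), np.float64(0.19034013290266621)]
key [ 0.47613751 -0.2971471   0.139     ] [ 0.45260574 -0.29819617  0.139     ] handle ends [ 0.43946217 -0.11687191  0.137     ] [ 0.4409359  -0.21737062  0.137     ]
dz 0.09439060652825132
[ 0.6090421  -0.07130808  0.095     ]
[ 0.61338501 -0.35614754  0.095     ]
[ 0.42077903 -0.35736096  0.095     ]
[ 0.41398845 -0.07336633  0.095     ]
pan
```

The measured panel size is 0.190 x 0.2825, matching the given size. The handle is within 1 mm of its predicted position and the panel height is right. Next I'll turn the key.

```bash
cat >> h.py <<'E'
CY=np.radians(.63); CC=np.array([.5153,-.2157])
def ch(x,y,z):  # chest frame -> world, z above bench
    return np.array([CC[0]+x*np.cos(CY)-y*np.sin(CY),CC[1]+x*np.sin(CY)+y*np.cos(CY),z])
def st(*a): print(*a,'t',round(robot.read_t(),2),'p',np.round(robot.read_position(),4),'F',np.round(robot.read_force(),2),'g',round(robot.read_grip_width(),3))
E
python3 - <<'E'
from h import *
k=ch(-.055,-.085,0)
R=lambda a: down(np.radians(-90)+CY-a)
robot.move_gripper(.45)
robot.goto([k[0],k[1],.22],R(0)); robot.servo_line([k[0],k[1],.116],speed=.1); st('down')
robot.move_gripper(0); st('grip'); print(robot.read_ft_torque())
for a in np.linspace(0,1.57,5)[1:]:
    robot.servo_line([k[0],k[1],.116],ori=R(a),speed=.1); st(a,np.round(robot.read_ft_torque(),2))
snap('scene','d_scene.png',(140,150,270,270),5)
E
```

```text
down t 4.88 p [ 0.4617 -0.3014  0.1167] F [-0.34  0.31 -0.06] g 0.451
grip t 5.48 p [ 0.4612 -0.3011  0.1161] F [-0.33  2.3   1.22] g 0.106
[0.63011618 0.23855728 0.01984871]
0.3925 [ 2.87  0.13 -0.05] t 6.03 p [ 0.4615 -0.3003  0.1161] F [0.25 7.14 4.34] g 0.101
0.785 [ 4.71 -0.58 -0.03] t 6.57 p [ 0.462  -0.2995  0.1161] F [ 1.95 12.91  5.01] g 0.099
1.1775 [ 5.96 -1.42  0.03] t 7.11 p [ 0.4628 -0.299   0.1161] F [ 2.7  15.62  5.19] g 0.102
1.57 [ 6.4  -2.47  0.08] t 7.65 p [ 0.4638 -0.2988  0.1162] F [ 6.79 16.65  3.28] g 0.103
```

View pics/d_scene.png

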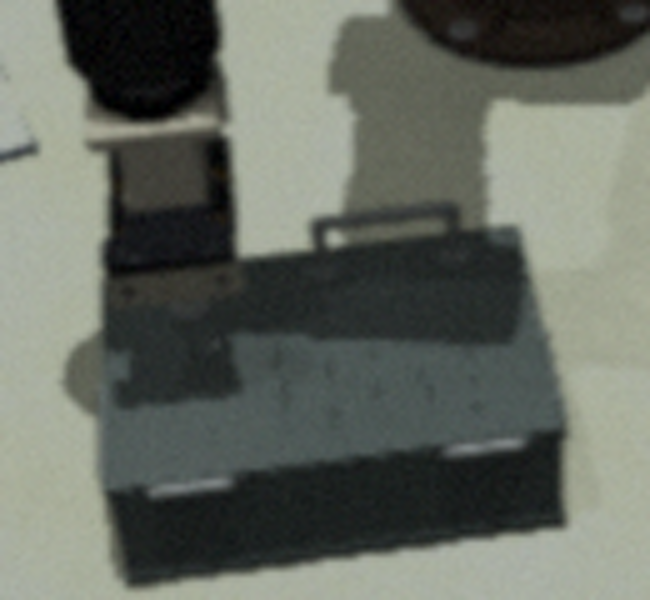

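The key looks turned, with a side force of about 17 N showing a small offset from the lock axis. I'll release it, lift and check.

```bash
python3 - <<'E'
from h import *
robot.move_gripper(.45); st('rel')
p=np.array(robot.read_position()); robot.servo_line([.4618,-.299,.22],speed=.15)
h=ch(-.075,.05,0)
robot.goto([h[0]-.03,h[1]-.06,.30],down(np.radians(-90)+CY)); 
p,d,ci,T=snap('wrist','e_wrist.png',None,1.5); np.savez('w1.npz',p=p,d=d,T=T); st()
E
```

```text
rel t 8.43 p [ 0.4612 -0.3014  0.116 ] F [ 0.34  0.51 -0.12] g 0.453
t 10.62 p [ 0.4097 -0.2266  0.2994] F [ 0.44 -0.2   0.26] g 0.45
```

View pics/e_wrist.png

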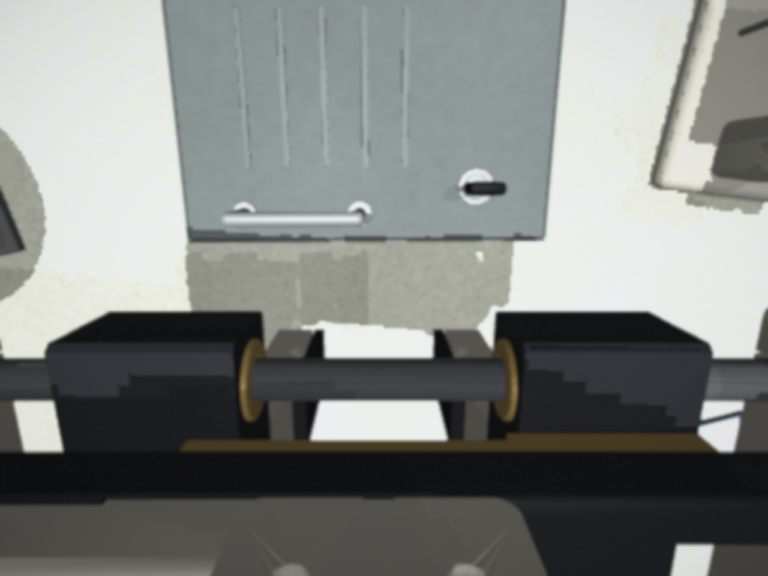

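The key head at (485,187) now lies along y, so it is unlocked. The handle bar runs from (222,218) to (372,218). I'll compute their positions and then open the panel.

```bash
python3 - <<'E'
from h import *
z=np.load('w1.npz');T=z['T'];d=z['d'];ci=robot.camera_info('wrist')
s=lambda u,v:((u+.5)/1.5-.5,(v+.5)/1.5-.5)
print('key',onz(ci,T,s(465,188),.139),onz(ci,T,s(507,188),.139),'h',onz(ci,T,s(222,218),.14),onz(ci,T,s(372,218),.14),'front',onz(ci,T,s(190,239),.095),onz(ci,T,s(545,238),.095))
print(ch(-.055,-.085,0),ch(-.075,.05,0))
hp=lambda th:(ch(.095,.05,0),(-.170*np.cos(th)+.046*np.sin(th),.170*np.sin(th)+.046*np.cos(th)))
for th in (0,.5,1,1.57):
    b,(x,zz)=hp(th); print(th,np.round(robot.ik([b[0]+x,b[1],.091+zz-.019],down(np.radians(-180)+CY)),1))
E
```

```text
key [ 0.46316641 -0.2850675   0.139     ] [ 0.46337493 -0.31360619  0.139     ] h [ 0.44168153 -0.11863626  0.14      ] [ 0.44250994 -0.22193256  0.14      ] front [ 0.42016225 -0.07665403  0.095     ] [ 0.42316731 -0.35891143  0.095     ]
[ 0.46123793 -0.30129961  0.        ] [ 0.43975477 -0.16652767  0.        ]
0 [  3.6   7.2 -33.1   0.  -49.7  -3. ]
0.5 [  3.3   6.4 -22.6   0.  -61.   -2.6]
1 [  2.8  11.2 -10.4   0.  -68.4  -2.2]
1.57 [  2.4  20.2   2.1   0.  -72.   -1.8]
```

```bash
cat >> h.py <<'E'
RX=down(np.radians(-180)+CY)
def hand(th,off=.0): # TCP for bar at panel angle th, vertical tool
    x=-.170*np.cos(th)+.046*np.sin(th); z=.170*np.sin(th)+.046*np.cos(th)
    b=ch(.095+.001+x,.05,.091+z-.019+off); return b
E
python3 - <<'E'
from h import *
robot.move_gripper(.6)
robot.goto(hand(0,.08),RX); robot.servo_line(hand(0),speed=.1); st('at')
robot.move_gripper(0); st('grip')
robot.servo_line(hand(.12),speed=.05); st('lift .12')
robot.servo_line(hand(.3),speed=.08); st('lift .3')
snap('scene','f_scene.png',(140,120,300,270),4)
E
```

```text
at t 13.58 p [ 0.4412 -0.1666  0.1185] F [0.51 0.42 0.06] g 0.604
grip t 14.36 p [ 0.4421 -0.1665  0.1182] F [ 6.17 -0.64 -3.9 ] g 0.102
lift .12 t 14.93 p [ 0.4486 -0.1664  0.1381] F [ 5.62 -1.15 -5.68] g 0.102
lift .3 t 15.47 p [ 0.4622 -0.1662  0.1659] F [ 5.27 -0.95 -6.66] g 0.104
```

View pics/f_scene.png

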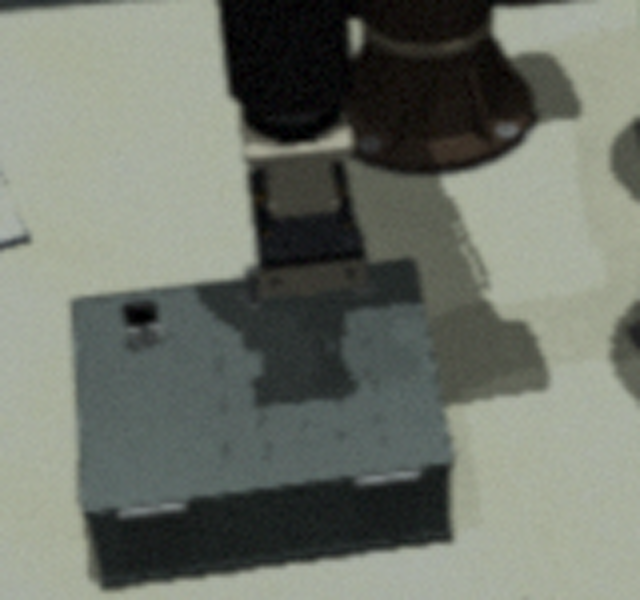

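The panel is lifting with the gripper. I'll continue the arc.

```bash
python3 - <<'E'
from h import *
for th in (.5,.7,.9,1.1,1.3,1.45,1.58):
    robot.servo_line(hand(th),speed=.09); F=np.array(robot.read_force())
    st(th)
    if np.linalg.norm(F)>35: print('STOP');break
snap('scene','g_scene.png',(120,60,320,270),3)
E
```

```text
0.5 t 16.07 p [ 0.4824 -0.1659  0.1934] F [-3.07  2.38  0.13] g 0.102
0.7 t 16.61 p [ 0.5087 -0.1656  0.2176] F [-11.43   5.58  10.5 ] g 0.103
0.9 t 17.15 p [ 0.5412 -0.1656  0.2356] F [-6.89  2.87  9.76] g 0.101
1.1 t 17.69 p [ 0.5756 -0.1652  0.2459] F [-1.54  1.88  5.02] g 0.104
1.3 t 18.23 p [ 0.6107 -0.1648  0.2489] F [-0.62  0.71  4.67] g 0.101
1.45 t 18.68 p [ 0.6368 -0.1644  0.2465] F [1.3  1.05 3.93] g 0.101
1.58 t 19.08 p [ 0.6589 -0.164   0.2412] F [0.89 1.34 2.21] g 0.098
```

View pics/g_scene.png

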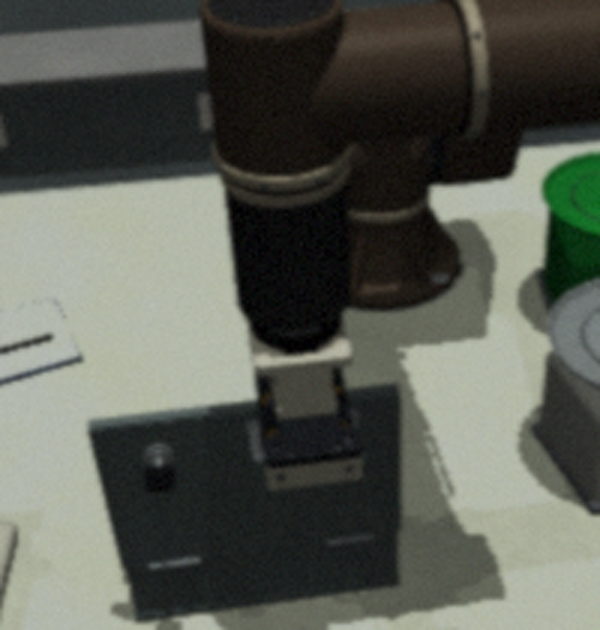

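The panel stands upright. I'll release it with a small opening, withdraw upward, and look into the chest.

```bash
python3 - <<'E'
from h import *
robot.move_gripper(.22); st('rel')
p=np.array(robot.read_position()); robot.servo_line([p[0],p[1],p[2]+.09],speed=.1); st('up')
robot.dwell(.2)
robot.goto([.41,-.215,.36],down(np.radians(-90)+CY)); 
p,d,ci,T=snap('wrist','h_wrist.png',None,1.5); np.savez('w2.npz',p=p,d=d,T=T); st()
snap('scene','h_scene.png',(120,60,320,270),3)
E
```

```text
rel t 19.6 p [ 0.6581 -0.1642  0.2415] F [-0.8   0.75  0.53] g 0.219
up t 20.65 p [ 0.6578 -0.1641  0.3306] F [-0.17  0.38 -0.88] g 0.222
t 22.38 p [ 0.4104 -0.2149  0.3598] F [0.13 0.46 0.02] g 0.216
```

View pics/h_wrist.png

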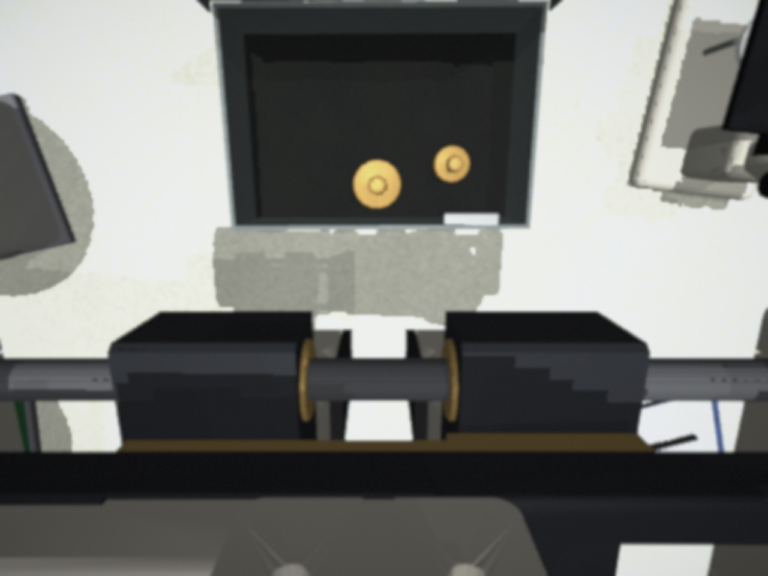

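View pics/h_scene.png

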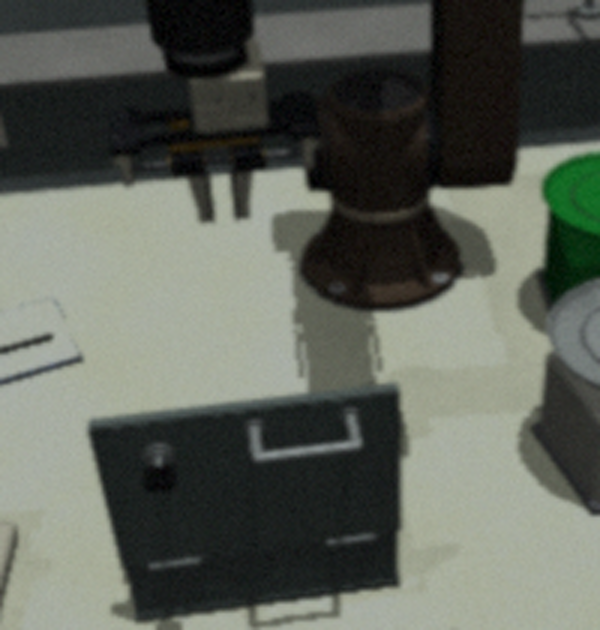

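The panel stands by itself. Two brass weights are in the chest, the larger at (377,184) and the smaller at (452,163) in the scaled picture. I'll measure them.

```bash
cat >> h.py <<'E'
def brass(p,ci,T,roi=None,zb=.044,minA=60):
    hsv=cv2.cvtColor(p,cv2.COLOR_RGB2HSV)
    m=((hsv[...,0]>8)&(hsv[...,0]<35)&(hsv[...,1]>70)&(hsv[...,2]>25)).astype('uint8')
    m=cv2.morphologyEx(m,cv2.MORPH_OPEN,np.ones((3,3),np.uint8)); m=cv2.morphologyEx(m,cv2.MORPH_CLOSE,np.ones((5,5),np.uint8))
    out=[]
    for c in cv2.findContours(m,0,2)[0]:
        if cv2.contourArea(c)<minA: continue
        (u,v),r=cv2.minEnclosingCircle(c)
        if v>205: continue
        M=cv2.moments(c);
        P=onz(ci,T,(u,v),zb); f=K(ci)[0]; dep=(np.linalg.inv(T)@np.append(P,1))[2]
        out.append((u,v,r,P,2*r*dep/f,cv2.contourArea(c)))
    return out
E
python3 - <<'E'
from h import *
z=np.load('w2.npz');T=z['T'];p=z['p'];ci=robot.camera_info('wrist')
for o in brass(p,ci,T,minA=15): print(o)
C=cloud(ci,T,z['d'])
g=cv2.cvtColor(p,cv2.COLOR_RGB2GRAY); cv2.imwrite('pics/h2.png',cv2.resize(np.clip(p[:160,135:370,::-1].astype(int)*4,0,255).astype('uint8'),None,fx=3,fy=3))
E
```

```text
(250.71231079101562, 122.25364685058594, 17.42755126953125, array([ 0.4621212 , -0.21256181,  0.044     ]), np.float64(0.05286867510833294), 893.5)
(301.0, 109.0, 13.601571083068848, array([ 0.48212952, -0.28787767,  0.044     ]), np.float64(0.040835975465040364), 518.0)
```

View pics/h2.png

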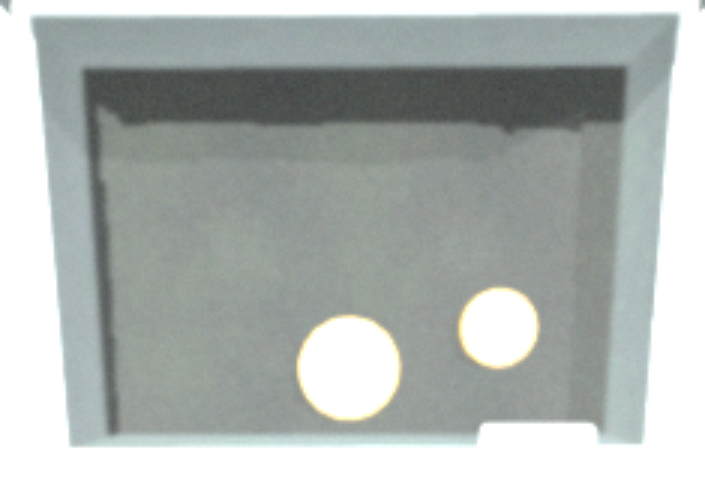

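These are the 500 g weight (disc about 50 mm) and one 200 g weight (about 38 mm). I'll refine their positions at their true heights and grasp the 500 g by its knob.

```bash
python3 - <<'E'
from h import *
R=down(np.radians(-90)+CY)
for q in ([.4506,.2325,.28],[.44,.20,.40],[.4506,.2325,.2]): print(np.round(robot.ik(q,R),1))
robot.move_gripper(.45)
robot.goto([.44,-.25,.25],R)
p,d,ci,T=snap('wrist','i_wrist.png',None,1.5); np.savez('w3.npz',p=p,d=d,T=T); st()
for o in brass(p,ci,T): print(o)
for o in brass(p,ci,T,zb=.034): print(o[3])
E
```

```text
[ 49.5   2.7 -15.1   0.  -72.2  41.1]
[ 47.8  -1.9  -4.6   0.  -87.3  42.8]
[ 49.5   5.8 -22.4   0.  -61.8  41.1]
t 23.62 p [ 0.4408 -0.2503  0.2519] F [0.05 0.62 0.73] g 0.454
(220.66482543945312, 149.4566650390625, 21.813697814941406, array([ 0.46292199, -0.21293776,  0.044     ]), np.float64(0.05202277151255359), 1402.5)
(284.22222900390625, 132.3333282470703, 16.37908935546875, array([ 0.4836651 , -0.28801522,  0.044     ]), np.float64(0.03853520883460562), 784.5)
[ 0.46176342 -0.21192618  0.034     ]
[ 0.48307608 -0.28906507  0.034     ]
```

View pics/i_wrist.png

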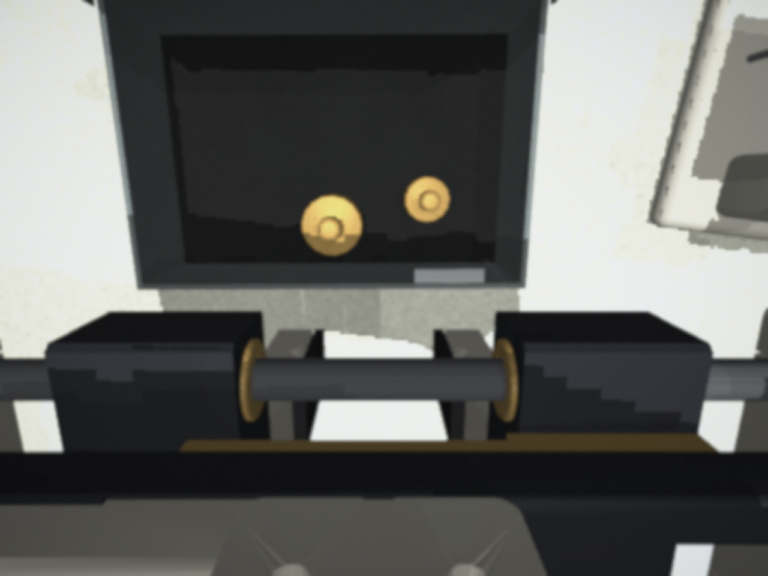

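Both measurements agree within 1.5 mm. I'll grasp the 500 g weight.

```bash
python3 - <<'E'
from h import *
R=down(np.radians(-90)+CY)
x,y=.4627,-.2128
robot.goto([x,y,.14],R); robot.servo_line([x,y,.048],speed=.08); st('down')
robot.move_gripper(0); st('grip')
robot.servo_line([x,y,.10],speed=.08); robot.dwell(.1); st('lift')
robot.servo_line([x,y,.31],speed=.2)
robot.goto([.40,.215,.40],R); 
p,d,ci,T=snap('wrist','j_wrist.png',None,1.5); np.savez('w4.npz',p=p,d=d,T=T); st()
E
```

```text
down t 25.47 p [ 0.4631 -0.2129  0.0485] F [-0.54  0.25 -0.07] g 0.442
grip t 25.98 p [ 0.4628 -0.2127  0.0482] F [0.   1.53 2.34] g 0.192
lift t 26.88 p [ 0.4621 -0.2127  0.0993] F [-0.04 -0.54 -4.17] g 0.197
t 29.75 p [0.4003 0.2143 0.3997] F [ 0.33 -0.59 -4.91] g 0.19
```

View pics/j_wrist.png

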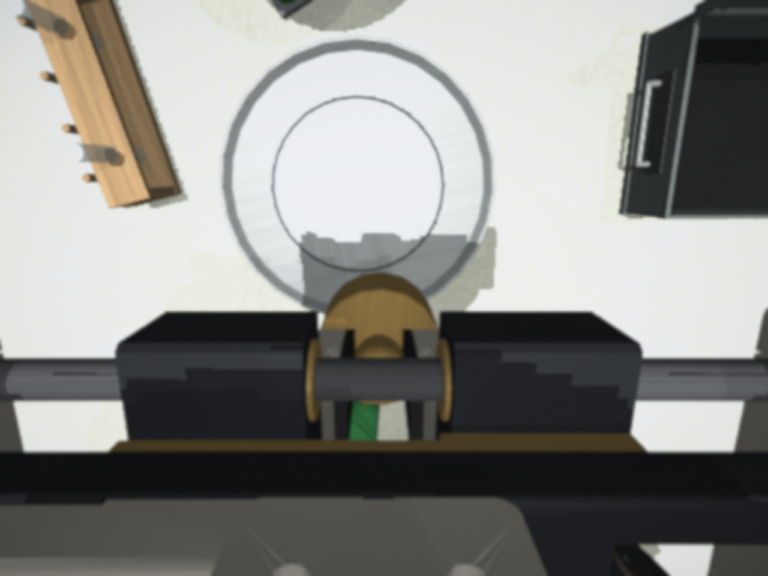

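The weight is held. The pan's ring spans columns 272 to 444 and rows 96 to 271 in the scaled picture.

```bash
python3 - <<'E'
from h import *
z=np.load('w4.npz');T=z['T'];ci=robot.camera_info('wrist')
s=lambda u,v:((u+.5)/1.5-.5,(v+.5)/1.5-.5)
q=[onz(ci,T,s(*a),.179) for a in [(272,184),(444,184),(358,96),(358,271)]]
for a in q: print(np.round(a,4))
C=cloud(ci,T,z['d']); print('pan z',np.median(C[80:140,200:270,2]))
c=np.array([(q[2][0]+q[3][0])/2,(q[0][1]+q[1][1])/2]);print(c)
E
```

```text
[0.4535 0.3005 0.179 ]
[0.4547 0.1616 0.179 ]
[0.5204 0.2309 0.179 ]
[0.3823 0.2313 0.179 ]
pan z 0.17903809016479852
[0.45131134 0.23108004]
```

The ring measures 139 mm (given 140) and the pan height is 0.179. The pan centre is (0.451, 0.231). I'll place the 500 g weight gently.

```bash
python3 - <<'E'
from h import *
R=down(np.radians(-90)+CY)
x,y=.4733,.2311
robot.goto([x,y,.28],R); robot.servo_line([x,y,.218],speed=.08); st('near')
for z in (.214,.212,.210,.209):
    robot.servo_line([x,y,z],speed=.01); robot.dwell(.1); st(z)
robot.move_gripper(.35); robot.dwell(.3); st('rel')
robot.servo_line([x,y,.29],speed=.1)
robot.goto([.40,.215,.36],R); 
p,d,ci,T=snap('wrist','k_wrist.png',None,1.5); np.savez('w5.npz',p=p,d=d,T=T); st()
E
```

```text
near t 31.3 p [0.4737 0.2314 0.2186] F [-0.02  0.67 -5.21] g 0.192
0.214 t 31.95 p [0.4733 0.2311 0.2141] F [ 0.86  0.68 -4.44] g 0.193
0.212 t 32.4 p [0.4735 0.2312 0.2122] F [ 0.54 -0.62 -3.48] g 0.194
0.21 t 32.85 p [0.4735 0.2312 0.2102] F [ 0.57 -0.06 -2.21] g 0.196
0.209 t 33.2 p [0.4735 0.2312 0.2092] F [ 0.07  0.12 -0.69] g 0.194
rel t 34.02 p [0.4733 0.2311 0.209 ] F [0.06 0.27 0.15] g 0.351
t 35.52 p [0.3996 0.215  0.3594] F [ 0.11 -0.04 -0.22] g 0.351
```

View pics/k_wrist.png

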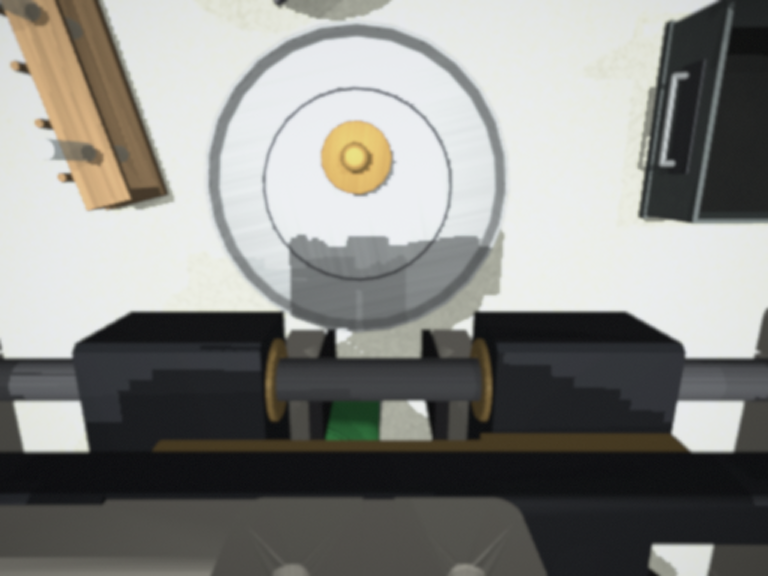

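The 500 g weight stands inside the ring at (357,157). I'll re-check the 200 g weight before grasping it.

```bash
python3 - <<'E'
from h import *
R=down(np.radians(-90)+CY)
robot.goto([.44,-.25,.25],R)
p,d,ci,T=snap('wrist','l_wrist.png',None,1.5)
o=brass(p,ci,T,zb=.034); print(o)
assert len(o)==1
x,y=o[0][3][:2]
print(x,y)
if abs(o[0][4]-.038)<.004 and np.hypot(x-.483,y+.289)<.06:
    robot.goto([x,y,.14],R); robot.servo_line([x,y,.039],speed=.08); st('down')
    robot.move_gripper(0); st('grip')
    robot.servo_line([x,y,.10],speed=.08); robot.dwell(.1); st('lift')
    robot.servo_line([x,y,.31],speed=.2)
    robot.goto([.40,.215,.40],R); 
    p,d,ci,T=snap('wrist','m_wrist.png',None,1.5); np.savez('w6.npz',p=p,d=d,T=T); st()
    for o in brass(p,ci,T,zb=.203): print(o)
E
```

```text
[(285.1511535644531, 132.8488311767578, 16.35230827331543, array([ 0.48300579, -0.28911532,  0.034     ]), np.float64(0.039477224672023484), 783.5)]
0.483005788989848 -0.2891153211406027
down t 39.3 p [ 0.4834 -0.2892  0.0395] F [-0.55 -0.49  0.23] g 0.351
grip t 39.73 p [ 0.4832 -0.2892  0.0393] F [-0.62 -0.25  2.04] g 0.173
lift t 40.74 p [ 0.4825 -0.289   0.0993] F [-0.64  0.45 -1.74] g 0.167
t 43.88 p [0.4003 0.2144 0.3998] F [ 0.29 -0.23 -1.96] g 0.167
(237.8070831298828, 106.26377868652344, 21.37665557861328, array([0.47264586, 0.23091531, 0.203     ]), np.float64(0.04791461666671231), 1324.5)
(69.0, 64.0, 80.60407257080078, array([0.51502523, 0.41345123, 0.203     ]), np.float64(0.1749131541163529), 6611.0)
```

View pics/m_wrist.png

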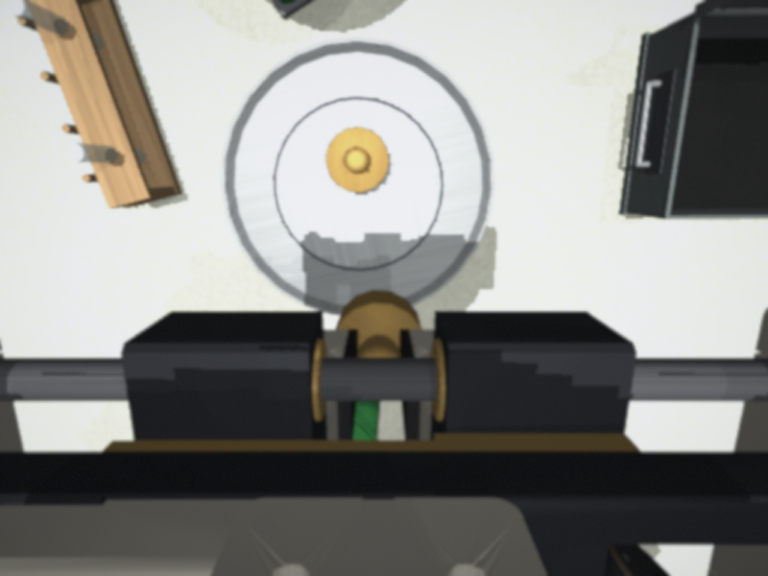

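The 500 g weight is at (0.4726, 0.2309), 21 mm from the pan's centre. I'll place the 200 g at (0.420, 0.231), which leaves a 10 mm gap.

```bash
python3 - <<'E'
from h import *
R=down(np.radians(-90)+CY)
x,y=.4203,.2311
robot.goto([x,y,.28],R); robot.servo_line([x,y,.205],speed=.08); st('near')
for z in (.201,.199,.198,.197):
    robot.servo_line([x,y,z],speed=.01); robot.dwell(.1); st(z)
robot.move_gripper(.35); robot.dwell(.3); st('rel')
robot.servo_line([x,y,.29],speed=.1)
robot.goto([.38,.215,.36],R); robot.dwell(2.2)
p,d,ci,T=snap('wrist','n_wrist.png',None,1.5); np.savez('w7.npz',p=p,d=d,T=T); st()
for o in brass(p,ci,T,zb=.2): print(o)
snap('scene','n_scene.png',(270,110,450,270),4)
E
```

```text
near t 45.52 p [0.4206 0.2314 0.2055] F [ 0.39 -0.27 -2.08] g 0.169
0.201 t 46.17 p [0.4203 0.2312 0.201 ] F [-0.32 -0.22 -2.06] g 0.173
0.199 t 46.62 p [0.4203 0.2311 0.199 ] F [ 0.06  0.3  -1.89] g 0.167
0.198 t 46.97 p [0.4204 0.2311 0.1981] F [ 0.52  0.67 -0.35] g 0.172
0.197 t 47.32 p [0.4204 0.2312 0.1971] F [ 0.    0.34 -0.23] g 0.166
rel t 48.16 p [0.4203 0.2311 0.197 ] F [ 0.43  0.37 -1.05] g 0.352
t 51.92 p [0.38  0.215 0.36 ] F [-1.18  0.72 -0.44] g 0.349
(237.5, 136.98387145996094, 16.362682342529297, array([0.42117496, 0.23028558, 0.2       ]), np.float64(0.033675764107346025), 784.0)
(236.0, 84.5, 25.224096298217773, array([0.47230957, 0.23162756, 0.2       ]), np.float64(0.04983067096483379), 1777.5)
(56.0, 58.5, 77.60969543457031, array([0.49431863, 0.40539696, 0.2       ]), np.float64(0.15036933694769802), 7004.0)
```

View pics/n_wrist.png

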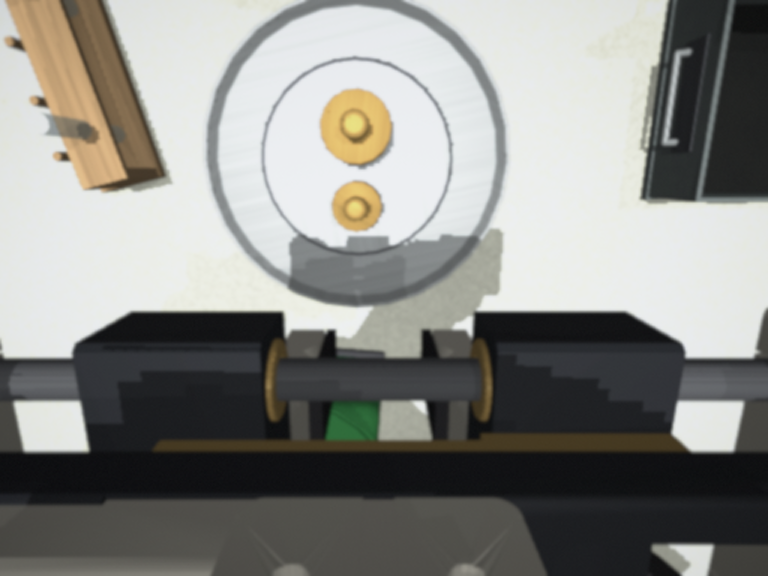

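View pics/n_scene.png

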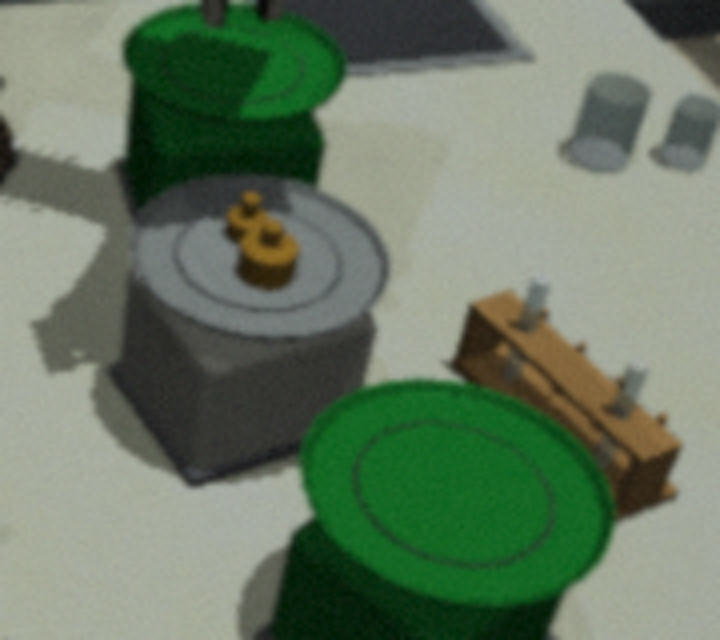

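Both weights stand upright inside the ring at (357,126) and (357,206), and they have rested more than 3 s untouched. Now I'll return the 200 g weight.

```bash
python3 - <<'E'
from h import *
R=down(np.radians(-90)+CY)
z=np.load('w7.npz');ci=robot.camera_info('wrist')
print([tuple(np.round(o[3],4)) for o in brass(z['p'],ci,z['T'],zb=.191)][:1],[tuple(np.round(o[3],4)) for o in brass(z['p'],ci,z['T'],zb=.201)][1:2])
x,y=.4207,.2308
robot.goto([x,y,.28],R); robot.servo_line([x,y,.1965],speed=.08); st('down')
robot.move_gripper(0); st('grip')
robot.servo_line([x,y,.22],speed=.05); robot.servo_line([x,y,.30],speed=.15); st('lift')
x,y=.483,-.289
robot.goto([x,y,.20],R); robot.servo_line([x,y,.05],speed=.1); robot.servo_line([x,y,.0395],speed=.03); st('low')
robot.move_gripper(.35); st('rel')
robot.servo_line([x,y,.15],speed=.1)
robot.goto([.44,-.25,.25],R)
p,d,ci,T=snap('wrist','o_wrist.png',None,1.5); print(brass(p,ci,T,zb=.034))
robot.goto([.38,.215,.36],R)
p,d,ci,T=snap('wrist','o2_wrist.png',None,1.5); print(brass(p,ci,T,zb=.203)); st()
E
```

```text
[(np.float64(0.4205), np.float64(0.2307), np.float64(0.191))] [(np.float64(0.4722), np.float64(0.2316), np.float64(0.201))]
down t 53.61 p [0.421 0.231 0.197] F [ 1.3   0.14 -0.21] g 0.352
grip t 54.03 p [0.4208 0.2309 0.1966] F [0.09 0.53 0.09] g 0.17
lift t 55.33 p [0.4201 0.2305 0.2989] F [ 0.05 -0.32 -2.43] g 0.168
low t 59.41 p [ 0.483  -0.2889  0.0394] F [ 0.02 -0.24  0.23] g 0.171
rel t 59.95 p [ 0.483  -0.289   0.0395] F [-0.29 -0.55  0.09] g 0.349
[(284.52008056640625, 133.1043243408203, 16.299854278564453, array([ 0.48240174, -0.28855363,  0.034     ]), np.float64(0.039415046028295445), 784.0)]
[(236.03125, 84.09375, 25.39714241027832, array([0.47260406, 0.23073148, 0.203     ]), np.float64(0.04960988382425019), 1809.5), (55.0, 58.5, 77.60969543457031, array([0.49408283, 0.4034869 , 0.203     ]), np.float64(0.14866004409941466), 7061.5)]
t 63.6 p [0.3803 0.2144 0.3596] F [-0.31 -0.84  0.07] g 0.351
```

View pics/o_wrist.png

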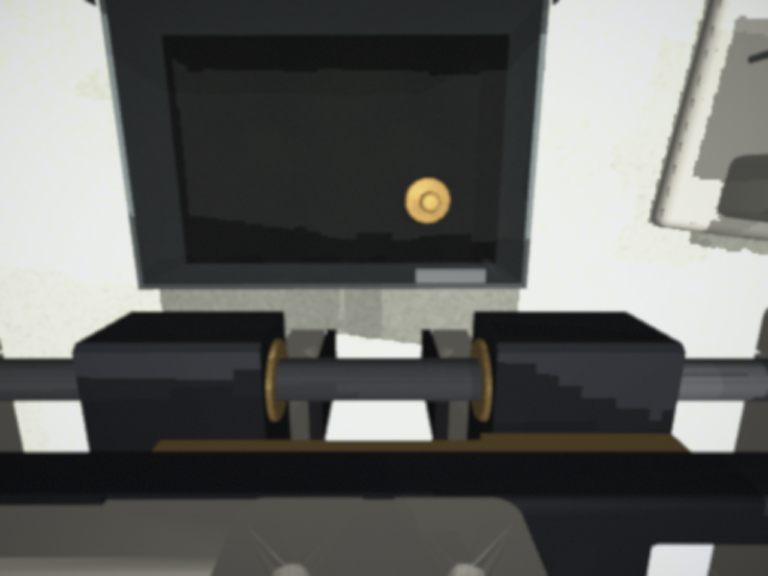

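View pics/o2_wrist.png

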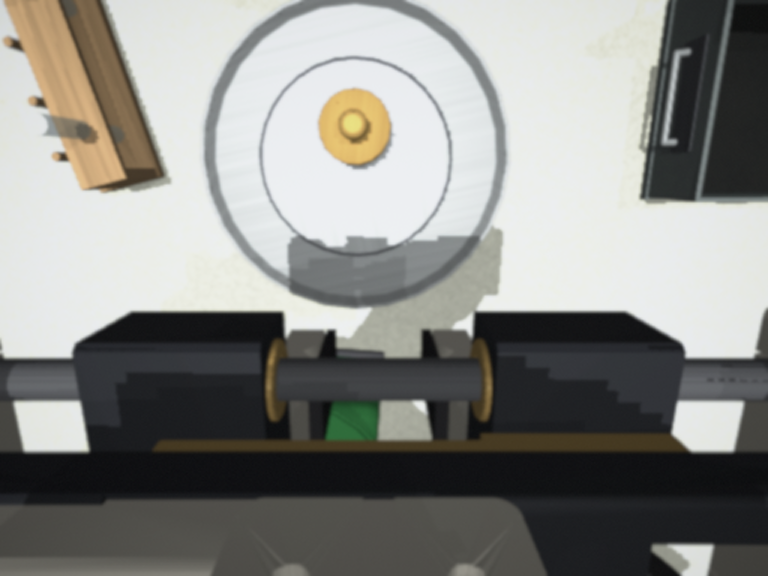

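The 200 g weight is upright in the chest at (427,200), and the 500 g is still in its place on the pan. I'll return the 500 g next.

```bash
python3 - <<'E'
from h import *
R=down(np.radians(-90)+CY)
x,y=.4728,.2309
robot.goto([x,y,.29],R); robot.servo_line([x,y,.2085],speed=.08); st('down')
robot.move_gripper(0); st('grip')
robot.servo_line([x,y,.24],speed=.05); robot.servo_line([x,y,.31],speed=.15); st('lift')
x,y=.475,-.2
robot.goto([x,y,.22],R); robot.servo_line([x,y,.06],speed=.1); robot.servo_line([x,y,.0485],speed=.03); st('low')
robot.move_gripper(.35); st('rel')
robot.servo_line([x,y,.16],speed=.1)
robot.goto([.42,-.23,.32],R)
p,d,ci,T=snap('wrist','p_wrist.png',None,1.5); print(brass(p,ci,T,zb=.04)); st()
E
```

```text
down t 65.31 p [0.4731 0.2311 0.209 ] F [-0.43 -0.98 -0.51] g 0.351
grip t 65.71 p [0.4729 0.2311 0.2087] F [-0.3   1.22  1.05] g 0.192
lift t 67.11 p [0.4722 0.2307 0.3089] F [-0.51 -0.28 -6.52] g 0.192
low t 71.01 p [ 0.4751 -0.2     0.049 ] F [-3.31  1.36  5.19] g 0.192
rel t 71.53 p [ 0.4751 -0.2     0.0485] F [ 0.42 -0.57  0.84] g 0.348
[(294.16412353515625, 115.70992279052734, 14.541314125061035, array([ 0.4819369 , -0.28795835,  0.04      ]), np.float64(0.04052409364225436), 603.0), (230.89361572265625, 120.40425872802734, 19.043840408325195, array([ 0.4748046 , -0.19977235,  0.04      ]), np.float64(0.053273179589660775), 1063.5)]
t 73.57 p [ 0.4196 -0.2298  0.3189] F [-0.45  0.52 -0.8 ] g 0.352
```

View pics/p_wrist.png

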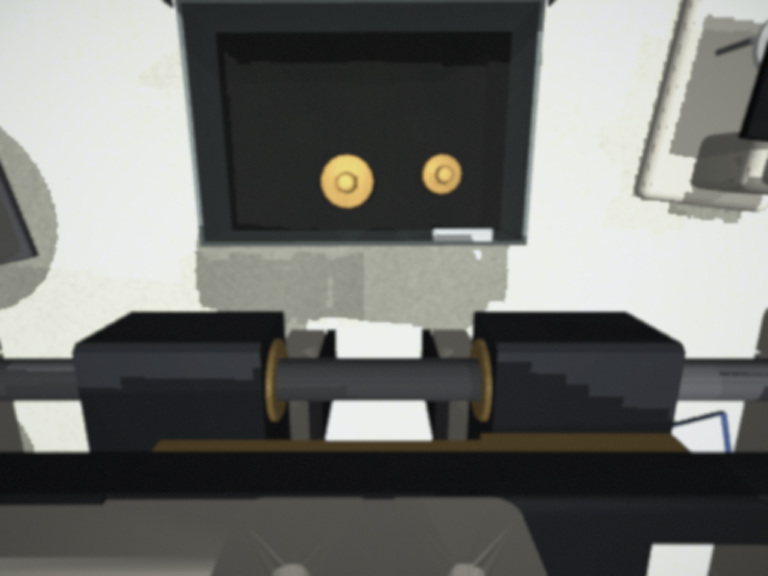

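Both weights are upright in the chest at (347,181) and (441,174). I'll check the panel's bar with the top camera, then regrasp it and lower the panel.

```bash
python3 - <<'E'
from h import *
p,d,ci,T=snap('top','q_top.png',(250,60,380,230),4)
C=cloud(ci,T,d); m=(C[...,2]>.24)&(C[...,2]<.31)&(C[...,0]>.55)&(C[...,1]<-.05)&(C[...,1]>-.36)&(d>0)
print(m.sum()); pts=C[m]
for y0 in np.arange(-.36,-.06,.03):
    q=pts[(pts[:,1]>y0)&(pts[:,1]<y0+.03)]
    if len(q): print(round(y0,2),len(q),q.min(0).round(3),q.max(0).round(3))
robot.goto([.6581,-.1642,.34],RX); robot.move_gripper(.27)
E
```

```text
724
-0.36 40 [ 0.606 -0.356  0.241] [ 0.616 -0.331  0.286]
-0.33 74 [ 0.599 -0.33   0.241] [ 0.659 -0.3    0.288]
-0.3 115 [ 0.598 -0.3    0.24 ] [ 0.66  -0.27   0.287]
-0.27 58 [ 0.598 -0.27   0.241] [ 0.617 -0.24   0.291]
-0.24 49 [ 0.606 -0.238  0.241] [ 0.651 -0.21   0.288]
-0.21 105 [ 0.604 -0.21   0.24 ] [ 0.662 -0.181  0.291]
-0.18 82 [ 0.604 -0.18   0.24 ] [ 0.662 -0.151  0.291]
-0.15 91 [ 0.603 -0.15   0.241] [ 0.662 -0.121  0.287]
-0.12 80 [ 0.602 -0.12   0.259] [ 0.66  -0.092  0.29 ]
-0.09 30 [ 0.602 -0.089  0.255] [ 0.612 -0.071  0.287]
```

View pics/q_top.png

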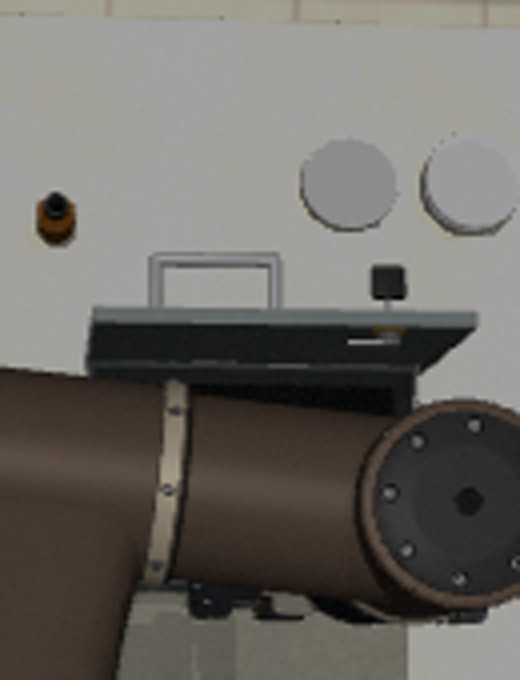

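The bar's far edge is at x = 0.662, so its centre is about 0.657, where it was left. I'll regrasp and lower it.

```bash
python3 - <<'E'
from h import *
robot.servo_line([.6581,-.1642,.2415],speed=.06); st('at')
F=np.array(robot.read_force())
if np.linalg.norm(F)<12:
    robot.move_gripper(0); st('grip')
    for th in (1.45,1.3,1.1,.9,.7,.5,.3,.15,.06,.0):
        robot.servo_line(hand(th),speed=.08); F=np.array(robot.read_force()); st(th)
        if np.linalg.norm(F)>38: print('STOP');break
snap('scene','r_scene.png',(120,120,320,270),4)
E
```

```text
at t 77.33 p [ 0.6583 -0.1642  0.2419] F [-0.12 -0.21 -1.08] g 0.272
grip t 77.74 p [ 0.6582 -0.1642  0.2417] F [-0.07 -0.35  0.78] g 0.1
1.45 t 78.17 p [ 0.6354 -0.1645  0.2467] F [-0.38 -1.02  2.01] g 0.1
1.3 t 78.66 p [ 0.6091 -0.1647  0.2483] F [-0.79 -0.57  4.11] g 0.095
1.1 t 79.25 p [ 0.574 -0.165  0.244] F [-2.84 -0.24  1.61] g 0.099
0.9 t 79.84 p [ 0.5405 -0.1654  0.233 ] F [-0.49 -0.67 -3.7 ] g 0.099
0.7 t 80.43 p [ 0.5101 -0.1657  0.216 ] F [ 2.41 -2.8  -8.99] g 0.1
0.5 t 81.03 p [ 0.4838 -0.1659  0.1933] F [  4.85  -1.48 -10.39] g 0.103
0.3 t 81.62 p [ 0.4622 -0.1661  0.1656] F [ 6.49 -0.54 -8.54] g 0.102
0.15 t 82.1 p [ 0.4499 -0.1663  0.1422] F [ 7.06 -0.06 -7.5 ] g 0.102
0.06 t 82.45 p [ 0.4443 -0.1664  0.1274] F [ 6.06  0.37 -7.19] g 0.105
0.0 t 82.73 p [ 0.4421 -0.1665  0.1184] F [ 5.47  1.51 -0.23] g 0.099
```

View pics/r_scene.png

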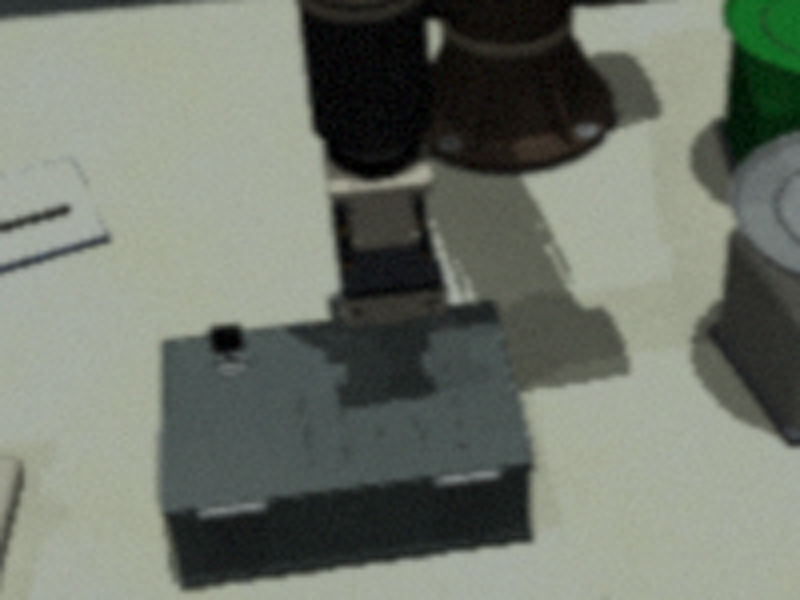

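The panel is shut. I'll release it, wait briefly, then turn the key back.

```bash
python3 - <<'E'
from h import *
robot.move_gripper(.5); p=np.array(robot.read_position()); robot.servo_line([p[0],p[1],.22],speed=.12); robot.dwell(.2)
k=[.4625,-.2997]
R=lambda a: down(np.radians(-90)+CY-a)
robot.goto([k[0],k[1],.22],R(1.57)); robot.servo_line([k[0],k[1],.116],speed=.1); st('down')
robot.move_gripper(0); st('grip')
for a in np.linspace(1.57,0,5)[1:]:
    robot.servo_line([k[0],k[1],.116],ori=R(a),speed=.1); st(a,np.round(robot.read_ft_torque(),2))
robot.move_gripper(.45); st('rel'); robot.servo_line([k[0],k[1],.22],speed=.15)
robot.goto([.41,-.22,.30],R(0))
snap('wrist','s_wrist.png',None,1.5)
E
```

```text
down t 86.57 p [ 0.463  -0.2998  0.1167] F [-0.03  0.09  0.39] g 0.499
grip t 87.22 p [ 0.4638 -0.2997  0.1162] F [ 4.14  0.08 -2.86] g 0.102
1.1775 [-0.25 -1.84  0.06] t 87.77 p [ 0.4633 -0.2998  0.1162] F [ 5.72 -0.17 -3.76] g 0.102
0.785 [-1.18 -1.53  0.04] t 88.31 p [ 0.4629 -0.3001  0.1162] F [ 3.96 -2.4  -3.05] g 0.098
0.39250000000000007 [-2.13 -1.29  0.05] t 88.85 p [ 0.4627 -0.3005  0.1162] F [ 4.29 -5.   -3.34] g 0.097
0.0 [-3.18 -1.19  0.06] t 89.39 p [ 0.4626 -0.3009  0.1162] F [ 3.13 -7.82 -4.43] g 0.1
rel t 90.12 p [ 0.4625 -0.2996  0.116 ] F [-0.76 -0.02 -0.96] g 0.449
```

View pics/s_wrist.png

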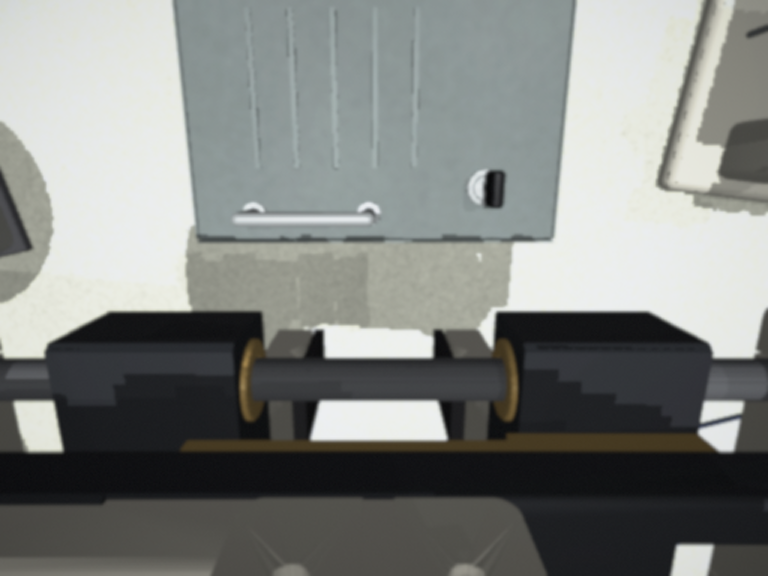

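The key head at (495,189) is back along x, so it is locked, and the panel is flush. One last check of panel, pan and bystanders, then I'll hand in.

```bash
python3 - <<'E'
from h import *
p,d,ci,T=snap('wrist','t_wrist.png',None,1)
C=cloud(ci,T,d); print('panel z front/back',np.median(C[140:150,200:300,2]),np.median(C[5:20,190:300,2]))
p,d,ci,T=snap('scene','t_scene.png',None,1.5)
ci,T=camT('scene');C=cloud(ci,T,d);u,v=proj(ci,T,np.array([.451,.231,.179]));u,v=int(u),int(v);print('pan z',np.median(C[v-5:v+6,u-8:u+9,2]))
st(); robot.job_done()
E
```

```text
panel z front/back 0.09552525094780556 0.09435353778314573
pan z 0.17935271299122402
t 91.68 p [ 0.4098 -0.2202  0.2985] F [-0.25  0.07  0.79] g 0.452
the job is handed in; nothing more can be done
```

View pics/t_scene.png

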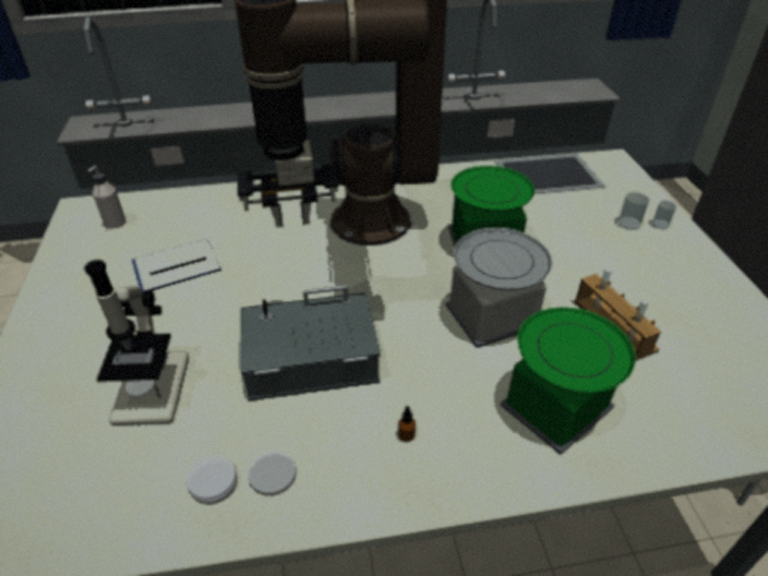

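I carried the job through and handed it in at about 92 s of the 210 s allowed. There is no verdict from the rig.

**What I did:** I unlocked the chest and swung the panel back so that it stood by itself. Two weights were in the chest, the 500 g and one 200 g. I stood both inside the scale's ring and left them untouched for more than 3 s. Then I returned both to the chest, lowered the panel shut and turned the key back to locked.

**Last checks:**
- **Panel:** it measured level, 95.5 mm high at the front and 94.4 mm at the back. That 1 mm difference is within the camera's accuracy.
- **Key:** the head lies along the chest's x axis, so it is locked.
- **Pan:** it is empty, at 179 mm.
- **Bystanders:** all three stand where they were, judged by eye from the last picture.
- **Weights:** both stood upright in the last picture before the panel was shut. They cannot be seen with it shut, so I did not check them after that.

**What disagreed:** the lock axis was 2 to 3 mm from where I had computed it. The first key turn therefore took a side force of about 17 N. I corrected the position for turning it back, which took about 8 N.

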